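# Fit the doctor blade into the film coater

### The arm

A 6-joint arm with a two-finger parallel gripper is mounted at the origin on a cart in front of the work surface, level with it; the furniture and walls round the work are solid. World frame = base frame: x ahead of the robot, y to its left, z up, the work surface at z = 0. Lengths are in mm, angles in rad, forces in N, time in s.
With the tool pointing down it reaches from about 375 to 750 mm from the base axis. Payload 9 kg.
Tool frame: the origin (TCP) lies midway between the tips of the shut fingers; the grasp point (between the pads) lies arm.grip_point_offset behind it (arm.grip_point_offset is the distance from the TCP to the grasp point, in mm); z points along the fingers, y is the line along which they close (so a half turn about z gives the same grasp; the last joint's range is limited). The gripper opens to 85 mm and grips with 20 to 120 N. Pads are 22 mm wide; open, the fingers measure 114 mm over their backs; the gripper's body (76 mm by 85 mm) begins 54 mm behind the grasp point. The pads swing forward as they close: fully open they stand 13 mm farther back than shut.
Start: joints at [0.988, 0.104, 0.097, 1.564, 0, 1.353], TCP at [214.064, 560.547, 231.331] pointing down, gripper open.
Joint ranges: [-2.99, 2.99], [-0.84, 1.86], [-1.1, 1.16], [-1.84, 2.11], [-1.51, 1.56], [-3.14, 3.14]. Speed limits (rad/s): [2.22, 2.22, 2.57, 3.14, 3.14, 3.14].

### API

Orientations are given as a 3x3 rotation matrix whose columns are the frame's x, y, z axes.
In Python, from rig import arm gives the robot as it stands.
- The arm moves only by the shell command python3 -m jog 'ROWS' [FORCE]. ROWS is JSON, a list of rows, each a list of 7 numbers: the shift along the tool's x, y, z normalised to -1 to 1, where 1 is 6 cm, then the turn, a rotation vector about the tool's x, y, z normalised to -1 to 1, where 1 is 4 degrees, then the opening, from -1 (shut) to 1 (fully open), so that 0 is half open. In form: [[dx, dy, dz, wx, wy, wz, claw], ...]. A call has 1 to 8 rows; each row shifts and turns the commanded pose from where the row before left it, along the tool's axes as they then stand; what a row does not reach is not made up. A row lasts 1/8 s, in which the tool goes at most 62.5 mm and 10.7 degrees, less where a joint would pass 70% of its speed; a pose out of reach is approached as far as the arm can. A call with a number of a shift or a turn outside -1 to 1 is refused whole. A call with a gripper value outside its range is refused whole. The fingers move at their own pace and stop on an object; FORCE is the grip in N (left out, the last holds). Time passes only in rows, so rows that do not move let the fingers close. It gives the time, the measured TCP pose, the force, the opening and the grip force at its end, in the units of the state.
- arm.sense(): the state, without advancing time (a new reading comes with each control period).
- arm.snapshot(name): name is "scene" or "top" or "wrist"; returns the picture (400x640x3 uint8, red, green, blue); there is no depth.
- arm.calibration(name): a dict with "fovy" (degrees; the focal length in pixels is half the picture's height over the tangent of half this angle, whatever the lens; pixels are square), "cx", "cy" (the principal point, pixels), "rvec" (rotation vector, rad) and "tvec" (3), from world to camera coordinates, as OpenCV has them; the wrist camera has in their place "tool_from_camera" (4x4, takes a point from camera to tool coordinates, whose origin is the TCP and whose axes are the flange's). Camera axes: x right, y down, z forward; pixel columns grow to the right and rows downward; lengths in mm; the calibration is good to about 2 mm. A picture is of the moment at which its call begins: read the wrist's pose just before it. calibration takes no time and is no camera call.
- arm.close_job(): hands the job in; it is judged then, once.
The state is a dict: "t": time; "joint_pos": joint angles; "qd": joint speeds; "joint_torque": joint torques, N m; "eef_pos": TCP position; "orientation": TCP orientation; "force": force on the tool from outside, world axes, zero at the start; "moment": the same for the moment, N m; "opening": opening from 0.0 (shut) to 1.0 (fully open); "grip_force": force on a finger pad.
Only numpy, scipy, OpenCV 4.12 (cv2) and the standard library are available. Lean on these libraries where they do the work, as an engineer would, in place of code of your own. Each camera call takes 0.05 s, during which the arm holds its last target. There are 200 camera calls.

### The job

Get the film coater ready for a draw: take the blue-gripped blade out of the drying rack, slide it edge down into the slot of the coater's carriage until it is fully home and swing both hold-down clamps flat over its ears. The carriage has to be left at its start stop, pushed right back against the rubber bumpers by the drive housing. Leave the red blade standing in the rack.

Things in the scene. Friction and masses are not known exactly. Their poses are not given: they have to be found in the camera images.
- coater: Film coater, fixed: white base 300 x 230 mm, glass bed with copper foil (top 36 mm above bench), grey control strip (47 mm high) along its near end, guide rods along x at y = +-97 mm (axes 58 mm up), white drive housing 82 mm high across its far end. Origin: centre of its underside, on the bench. x: along the rods towards the housing; y: along the blade slot; z up.
- carriage (a joint): Position of the carriage: 0 = at its start stop, against the black rubber bumpers by the drive housing; grows to 0.13 m away from the housing (coater -x). About 3 N of friction.
- holder_seat (a point): Centre of the carriage's blade slot, on the seat plane, 78 mm above bench; axes as the coater's. Slot along y, 7.5 x 114 mm, its mouth sloped out to 18 mm, between two aluminium beams (tops 1 mm, bottoms 26 mm below the seats; outer faces at x = +-14 mm: push the carriage there). The ears rest on the end blocks' tops, 57 to 78 mm either side.
- blue_blade_grip (a point): Centre of the blue grip bar, 12 (x) x 70 (y, along the blade) x 26 mm high, z up. Below it a 5 mm steel plate: ears 146 mm long (top 13 mm, underside or shoulder 28 mm below this point), then the blade proper, 110 mm long, its scraping edge 68 mm below this point. Same either way round; 0.22 kg. Stands in a rack slot, edge 10 mm above bench.
- blue_blade_shoulder (a point): Point of the same blade midway between its two ears, at the level of their undersides, 28 mm below the grip's centre. Coincides with holder_seat when the blade is fully home.
- red_blade_grip (a point): Centre of the red grip bar of the other blade, of the same shape and size; it stands in the other slot of the rack and stays there.
- blade_rack: White plastic drying rack, fixed to the bench, 134 (x) x 150 (y) x 36 mm high, with two slots along its y, 64 mm apart (at x = -32 and +32 mm), 26 mm deep, 6.8 mm wide, open at the top. Origin: centre of its underside. Which blade is in which slot varies.
- clamp_left (a joint): Hold-down clamp at the carriage's +y end: 0 = shut, level, pointing inwards over the ear; 1.57 = upright; starts leaning outwards, 1.65 to 2.1 (stop 2.3). Arm 12 mm wide (x), 7 mm thick, 37 mm long from the hinge, orange thumb pad near its end. Stays where left; about 1 N at the pad moves it. Clears a seated ear by 0.5 mm; cannot shut over a blade that stands proud.
- clamp_right (a joint): The same for the clamp at the -y end.
- clamp_left_hinge (a point): Hinge of the left clamp: axis along coater x, 87 mm to +y of the slot's centre, 18.5 mm above the seat plane. Axes as the coater's; moves with the carriage.
- clamp_right_hinge (a point): Hinge of the right clamp, 87 mm to -y of the slot's centre, 18.5 mm above the seat plane.
- clamp_left_pad (a point): Middle of the top of the left clamp's orange thumb pad, 29 mm from the hinge along the arm and 8 mm above it when shut.
- clamp_right_pad (a point): The same on the right clamp.
There are look-alikes about, which are no part of the job. Leave any green or yellow look-alike of the part that bears blue_blade_grip alone.

How it is judged (in metres and radians):
At the end, for the whole second after the job is handed in: The blue-gripped blade is fully home in the carriage's slot and still (ears within 2 mm of the seats, within 4 mm of the slot's centre, in line with the slot within 0.05 rad), both clamps lie shut over its ears (within 0.12 rad), and the carriage stands at its start stop (within 5 mm) (z of blue_blade_shoulder in the frame of holder_seat between -0.003 and 0.002 m and horizontal distance between blue_blade_shoulder and holder_seat below 0.004 m and angle between the y axis of blue_blade_shoulder and the y axis of holder_seat, either way round below 0.05 rad and value of joint each of clamp_left, clamp_right below 0.12 rad and value of joint carriage below 0.005 m and linear speed of blue_blade below 0.02 m/s); the robot touches nothing.
It fails at once if The red blade is pulled out of its place in the rack or shoved about (moved more than 20 mm) (distance of red_blade_grip from where it was at the start of the episode above 0.02 m).
It also fails if it takes over 64 s, if anything falls off the work surface, if the arm or the gripper's body presses on something with over 40 N, if the wrist force passes 120 N, or if a joint passes its speed limit or range.

## Working session

There is one attempt and no reset: what is moved stays moved. The work goes in short steps, Python scripts to look and compute and a shell command to move; the robot and the scene stay as the last step left them, time stands still between calls to the robot, and variables do not carry over. Pictures are saved under pics/ and viewed, at most 10 in all, crops included, and the job is handed in when it is done.

```bash
ls; mkdir -p pics
python3 - <<'E'
from rig import arm
import cv2, numpy as np
s=arm.sense();print(s,arm.grip_point_offset)
for n in("scene","top","wrist"):
    print(n,arm.calibration(n)); cv2.imwrite(f"pics/{n}0.png",arm.snapshot(n)[:,:,::-1])
E
```

```text
pics
{'t': 0.0, 'joint_pos': array([ 9.88295140e-01,  1.04681712e-01,  9.64627012e-02,  1.56389630e+00,
       -1.02551015e-06,  1.35310810e+00]), 'qd': array([ 0.00118518, -0.0005166 , -0.0003842 ,  0.00077249, -0.00202267,
        0.000118  ]), 'joint_torque': array([ 2.92038821e-03, -5.56921613e+01,  5.03655517e+01,  1.66366197e-02,
       -2.13424660e-04,  4.78020738e-06]), 'eef_pos': array([213.86215739, 560.23567241, 230.52900773]), 'orientation': array([[-9.34190405e-01,  3.56774105e-01, -7.24737795e-04],
       [ 3.56774728e-01,  9.34189798e-01, -1.10203685e-03],
       [ 2.83864444e-04, -1.28808038e-03, -9.99999130e-01]]), 'force': array([ 0.32898978, -0.11644052,  0.66234414]), 'moment': array([ 0.04290164, -0.00599168,  0.04158063]), 'grip_force': 0.0, 'opening': 0.9974739206584271} 18.700000000000003
scene {'fovy': 47.838768986903446, 'cx': 322.1866437605834, 'cy': 195.6621913293306, 'rvec': array([ 2.03781976, -1.13013543,  0.49410087]), 'tvec': array([-278.49568742,  344.42852599, 1033.01916741])}
top {'fovy': 47.70765375206101, 'cx': 315.3676506953541, 'cy': 206.19737517902422, 'rvec': array([ 2.12397477, -2.14579912,  0.15027558]), 'tvec': array([  -7.15779934,  481.3659079 , 1275.06733278])}
wrist {'fovy': 71.78830325467266, 'cx': 315.7906536585709, 'cy': 201.40178288854867, 'tool_from_camera': array([[ 5.80086544e-04, -9.50655563e-01, -3.10247748e-01,
         7.93373100e+01],
       [ 9.99999539e-01,  3.14152284e-04,  9.07132001e-04,
        -5.77757045e-01],
       [-7.64905044e-04, -3.10248131e-01,  9.50655307e-01,
        -1.42612348e+02],
       [ 0.00000000e+00,  0.00000000e+00,  0.00000000e+00,
         1.00000000e+00]])}
```

View pics/top0.png

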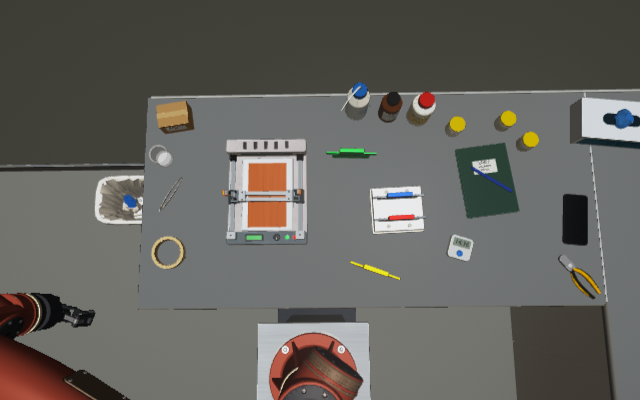

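View pics/scene0.png

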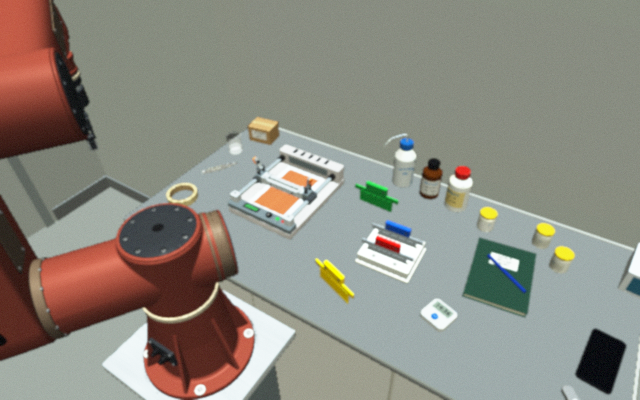

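The top picture shows the coater with its carriage at about (264,196), mid-travel. The rack is at (397,210), with blue at the back (400,195) and red in front (401,217). Things that could be taken for the blue blade: the green blade (352,153), the yellow blade (375,270), the blue pen (490,178) and the red blade (401,217). I choose the blue bar in the rack at (400,195) and check it in a crop.

```bash
cat > h.py <<'E'
import numpy as np, cv2
from rig import arm
def cam(n,pose=None):
    c=arm.calibration(n); f=200/np.tan(np.radians(c["fovy"])/2)
    K=np.array([[f,0,c["cx"]],[0,f,c["cy"]],[0,0,1]])
    if n=="wrist":
        T=np.eye(4); T[:3,:3]=pose["orientation"]; T[:3,3]=pose["eef_pos"]
        W=T@c["tool_from_camera"]; return K,W[:3,:3],W[:3,3]
    R=cv2.Rodrigues(c["rvec"])[0]; return K,R.T,-R.T@c["tvec"]
def ray(C,uv,z):
    K,R,o=C; d=R@np.linalg.solve(K,[uv[0],uv[1],1]); return (o+d*(z-o[2])/d[2]).round(1)
def proj(C,p):
    K,R,o=C; q=K@(R.T@(np.array(p,float)-o)); return (q[:2]/q[2]).round(1)
def grab(n,name):
    s=arm.sense(); im=arm.snapshot(n)[:,:,::-1].copy(); cv2.imwrite(f"pics/{name}.png",im); return s,im
def blob(im,hlo,hhi,box,smin=120,vmin=60):
    h=cv2.cvtColor(im,cv2.COLOR_BGR2HSV); m=cv2.inRange(h,(hlo,smin,vmin),(hhi,255,255))
    M=np.zeros_like(m); x0,y0,x1,y1=box; M[y0:y1,x0:x1]=m[y0:y1,x0:x1]
    n,l,st,c=cv2.connectedComponentsWithStats(M)
    out=[]
    for i in range(1,n):
        if st[i,4]>15:
            ys,xs=np.nonzero(l==i); out.append((st[i,4],c[i].round(1),cv2.minAreaRect(np.c_[xs,ys].astype(np.float32))))
    return sorted(out,key=lambda o:-o[0])
E
python3 - <<'E'
from h import *
im=cv2.imread("pics/top0.png"); C=cam("top")
a=cv2.resize(im[130:250,215:435],None,fx=3.6,fy=3.6,interpolation=cv2.INTER_CUBIC); cv2.imwrite("pics/crop.png",a[:,:790])
for nm,b,lo,hi in(("blue",(370,180,430,235),100,130),("red",(370,180,430,235),0,8)):
    for o in blob(im,lo,hi,b)[:2]: print(nm,o,ray(C,o[1],91))
for o in blob(im,5,25,(215,180,310,215),100,60): print("orange",o)
S=cam("scene"); im=cv2.imread("pics/scene0.png")
for nm,b,lo,hi in(("blue",(360,210,430,280),100,130),("red",(360,210,430,280),0,8)):
    for o in blob(im,lo,hi,b)[:2]: print(nm,o,ray(S,o[1],80))
E
```

```text
blue (np.int32(105), array([399.6, 194.2]), ((399.5, 194.0), (4.0, 25.0), 90.0)) [ 504.  -247.6   91. ]
red (np.int32(107), array([401., 217.]), ((401.0, 217.0), (4.0, 24.0), 90.0)) [ 440.  -249.1   91. ]
orange (np.int32(526), array([266.6, 207.6]), ((266.5, 207.5), (13.0, 37.0), 90.0))
orange (np.int32(414), array([266.7, 185. ]), ((266.5, 185.0), (10.0, 37.0), 90.0))
orange (np.int32(73), array([266.2, 195.5]), ((266.0, 195.5), (1.0, 36.0), 90.0))
blue (np.int32(236), array([397.7, 228.1]), ((397.281005859375, 228.1021728515625), (26.057907104492188, 9.227062225341797), 19.983104705810547)) [ 504.6 -248.2   80. ]
red (np.int32(204), array([387.5, 244.1]), ((387.3699035644531, 244.01370239257812), (25.514968872070312, 8.426962852478027), 20.556047439575195)) [ 438.4 -250.9   80. ]
```

View pics/crop.png

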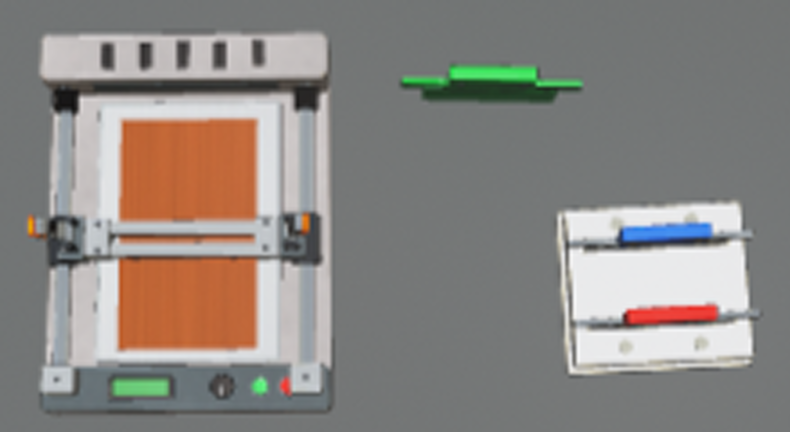

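The crop confirms the blue-gripped blade in the rack's far slot, at crop (665,234), with red in the near one at (671,315). The carriage sits at crop y≈238. Both clamps lean outwards, with their orange pads at (33,226) and (302,222).

```bash
cat >> h.py <<'E'
from scipy.spatial.transform import Rotation as Ro
def plan(tp,yaw=None,n=8,Rt=None,s=None):
    """rows (tool axes, units) to TCP tp with tool x at heading yaw (deg), tool down"""
    s=s or arm.sense(); R=s["orientation"]; p=s["eef_pos"]
    if Rt is None:
        a=np.radians(yaw); x=np.array([np.cos(a),np.sin(a),0]); z=np.array([0,0,-1.]); Rt=np.c_[x,np.cross(z,x),z]
    w=Ro.from_matrix(R.T@Rt).as_rotvec(); dR=Ro.from_rotvec(w/n).as_matrix(); d=(np.array(tp)-p)/n
    for i in range(n):
        print(np.r_[(R@np.linalg.matrix_power(dR,i)).T@d/60,np.degrees(w/n)/4].round(3).tolist())
E
python3 - <<'E'
from h import *
C=cam("top"); c=lambda x,y:np.array([x/3.6+215-.4,y/3.6+130-.4])
for n,u,z in(("slotL",(100,238),77),("slotR",(272,237),77),("hous FL",(42,88),40),("housTL",(40,40),82),("housTR",(327,38),82),("rodL top",(63,100),62),("bumperR",(306,105),65),("bumpL",(65,108),65),("rackTL",(561,212),36),("rackTR",(740,203),36),("rackBL",(572,370),36),("rackBR",(750,362),36),("earBL",(572,245),65),("earBR",(750,235),65)): print(n,ray(C,c(*u),z))
plan((470,105,290),90,18)
E
```

```text
slotL [507.4 193.6  77. ]
slotR [506.6  58.3  77. ]
hous FL [639.8 249.9  40. ]
housTL [667.6 243.2  82. ]
housTR [666.2  14.1  82. ]
rodL top [623.5 227.9  62. ]
bumperR [616.   31.8  65. ]
bumpL [616.  225.6  65. ]
rackTL [ 531.9 -173.1   36. ]
rackTR [ 537.6 -318.    36. ]
rackBL [ 403.4 -178.3   36. ]
rackBR [ 408.4 -320.2   36. ]
earBL [ 499.6 -177.8   65. ]
earBR [ 506.  -318.2   65. ]
[-0.372, -0.309, -0.055, -0.001, 0.0, 0.96]
[-0.392, -0.284, -0.055, -0.001, 0.0, 0.96]
[-0.41, -0.257, -0.055, -0.001, 0.0, 0.96]
[-0.426, -0.229, -0.055, -0.001, 0.0, 0.96]
[-0.441, -0.2, -0.055, -0.001, 0.0, 0.96]
[-0.453, -0.17, -0.055, -0.001, 0.0, 0.96]
[-0.463, -0.139, -0.055, -0.001, 0.0, 0.96]
[-0.472, -0.108, -0.055, -0.001, 0.0, 0.96]
[-0.478, -0.076, -0.055, -0.001, 0.0, 0.96]
[-0.482, -0.044, -0.055, -0.001, 0.0, 0.96]
[-0.484, -0.011, -0.055, -0.001, 0.0, 0.96]
[-0.483, 0.021, -0.055, -0.001, 0.0, 0.96]
[-0.481, 0.053, -0.055, -0.001, 0.0, 0.96]
[-0.476, 0.085, -0.055, -0.001, 0.0, 0.96]
[-0.469, 0.117, -0.055, -0.001, 0.0, 0.96]
[-0.46, 0.148, -0.055, -0.001, 0.0, 0.96]
[-0.449, 0.179, -0.055, -0.001, 0.0, 0.96]
[-0.437, 0.208, -0.055, -0.001, 0.0, 0.96]
```

```bash
python3 -m jog '[[-0.37,-0.31,-0.06,0,0,0.96,1],[-0.39,-0.28,-0.06,0,0,0.96,1],[-0.41,-0.26,-0.06,0,0,0.96,1],[-0.43,-0.23,-0.06,0,0,0.96,1],[-0.44,-0.2,-0.06,0,0,0.96,1],[-0.45,-0.17,-0.06,0,0,0.96,1],[-0.46,-0.14,-0.06,0,0,0.96,1],[-0.47,-0.11,-0.06,0,0,0.96,1]]' && python3 -m jog '[[-0.48,-0.08,-0.06,0,0,0.96,1],[-0.48,-0.04,-0.06,0,0,0.96,1],[-0.48,-0.01,-0.06,0,0,0.96,1],[-0.48,0.02,-0.06,0,0,0.96,1],[-0.48,0.05,-0.06,0,0,0.96,1],[-0.48,0.09,-0.06,0,0,0.96,1],[-0.47,0.12,-0.06,0,0,0.96,1],[-0.46,0.15,-0.06,0,0,0.96,1]]' && python3 -m jog '[[-0.45,0.18,-0.06,0,0,0.96,1],[-0.44,0.21,-0.06,0,0,0.96,1],[0,0,0,0,0,0,1]]'
python3 - <<'E'
from h import *
s,im=grab("wrist","w1"); print(s["eef_pos"],s["t"])
C=cam("wrist",s)
for y in (190,126,60): print(proj(C,(507,y,78)))
E
```

```text
t: 1.15
eef_pos: [327.5, 357.4, 260.0]
orientation: [[-0.619, 0.785, -0.0], [0.785, 0.619, -0.0], [0.0, -0.0, -1.0]]
force: [0.7, -0.1, 0.9]
opening: 0.997
grip_force: 0.0
t: 2.15
eef_pos: [441.6, 155.2, 288.8]
orientation: [[-0.131, 0.991, -0.0], [0.991, 0.131, 0.0], [0.0, -0.0, -1.0]]
force: [0.0, 1.2, -0.2]
opening: 0.999
grip_force: 0.0
t: 2.52
eef_pos: [470.5, 103.9, 295.8]
orientation: [[0.003, 1.0, -0.0], [1.0, -0.003, -0.0], [-0.0, -0.0, -1.0]]
force: [0.1, 0.0, -0.3]
opening: 0.999
grip_force: 0.0
[470.52960783 103.93405892 295.82328414] 2.525
[345.2 105.2]
[343.7 157.2]
[342.3 205.1]
```

View pics/w1.png

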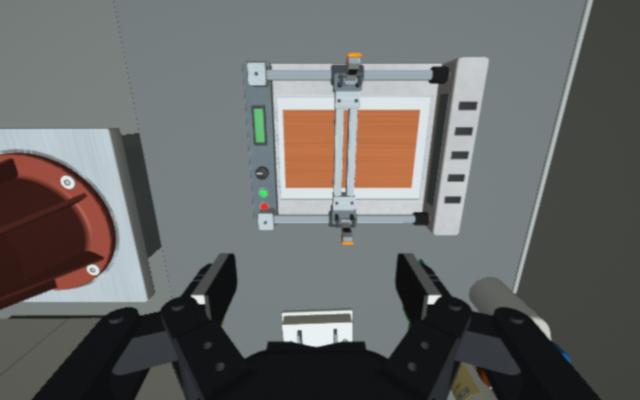

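The wrist view shows the carriage's slot running from about (347,105) to (345,200). The bumpers' near faces are at (430,74) and (414,219), and the carriage blocks' right faces are at (362,76) and (357,220).

Run:
```python
from h import *
import pickle
im=cv2.imread("pics/w1.png"); s=arm.sense(); C=cam("wrist",s)
for n,u,z in(("slotU",(347,107),77),("slotD",(344.5,197),77),("bumpU",(430,74),62),("bumpD",(414,219),62),("blkU",(362,76),70),("blkD",(357,220),70),("hingeU",(347,77),96),("hingeD",(344,219),96),("earlyRodU",(270,74),62),("rodD",(276,219),62),("housU",(443,95),40),("housD",(432,230),40)): print(n,ray(C,u,z))
big=cv2.resize(im[40:250,235:500],None,fx=3,fy=2.85,interpolation=cv2.INTER_CUBIC); cv2.imwrite("pics/w1c.png",big)
plan((505,-247,230),93,9)
```

```text
slotU [508.6 189.   77. ]
slotD [509.2  72.4  77. ]
bumpU [612.2 228.   62. ]
bumpD [613.5  34.1  62. ]
blkU [526.5 224.9  70. ]
blkD [529.   35.8  70. ]
hingeU [505.5 221.   96. ]
hingeD [507.5  47.7  96. ]
earlyRodU [413.  228.2  62. ]
rodD [411.7  34.2  62. ]
housU [641.3 204.7  40. ]
housD [652.1   6.8  40. ]
[-0.651, 0.066, 0.122, -0.001, -0.0, -0.085]
[-0.652, 0.062, 0.122, -0.001, -0.0, -0.085]
[-0.652, 0.058, 0.122, -0.001, -0.0, -0.085]
[-0.653, 0.054, 0.122, -0.001, -0.0, -0.085]
[-0.653, 0.05, 0.122, -0.001, -0.0, -0.085]
[-0.653, 0.046, 0.122, -0.001, -0.0, -0.085]
[-0.653, 0.042, 0.122, -0.001, -0.0, -0.085]
[-0.654, 0.038, 0.122, -0.001, -0.0, -0.085]
[-0.654, 0.035, 0.122, -0.001, -0.0, -0.085]
```

View pics/w1c.png

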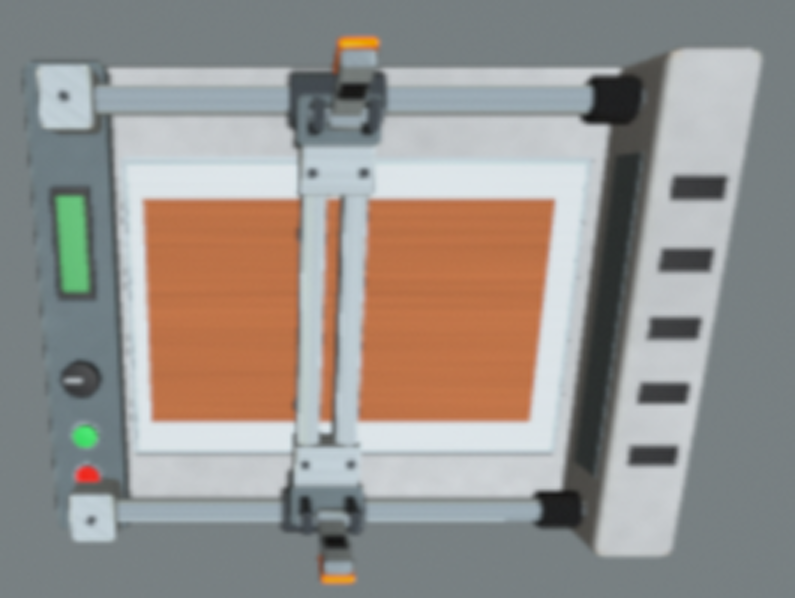

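Coater yaw is about 0, its centre is at y≈130 and the slot is at x≈508.5, leaving roughly 85 mm to the bumpers. I'll push the empty carriage home first with shut fingers on the near beam.

```bash
python3 -m jog '[[0.22,-0.08,0.7,0,0,0,-1],[0.21,-0.08,0.7,0,0,0,-1],[0,0,0.7,0,0,0,-1],[0,0,0.7,0,0,0,-1],[0,0,0.6,0,0,0,-1],[0,0,0.45,0,0,0,-1],[0,0,0,0,0,0,-1],[0,0,0,0,0,0,-1]]' && python3 -m jog '[[0,0.2,0,0,0,0,-1],[0,0.2,0,0,0,0,-1],[0,0.2,0,0,0,0,-1],[0,0.2,0,0,0,0,-1],[0,0.2,0,0,0,0,-1],[0,0.2,0,0,0,0,-1]]'
```

```text
t: 3.58
eef_pos: [460.7, 131.5, 66.3]
orientation: [[-0.001, 1.0, 0.001], [1.0, 0.001, 0.0], [0.0, 0.001, -1.0]]
force: [0.3, 0.1, 1.0]
opening: -0.001
grip_force: 0.0
t: 4.32
eef_pos: [533.7, 131.2, 66.6]
orientation: [[0.0, 1.0, 0.002], [1.0, -0.0, 0.0], [0.0, 0.002, -1.0]]
force: [-3.7, 0.0, 7.6]
opening: -0.003
grip_force: 2.8
```

```bash
python3 -m jog '[[0,0.2,0,0,0,0,-1],[0,0.15,0,0,0,0,-1],[0,0.08,0,0,0,0,-1],[0,0.06,0,0,0,0,-1]]' && python3 -m jog '[[0,0.05,0,0,0,0,-1],[0,0.05,0,0,0,0,-1]]'
```

```text
t: 4.82
eef_pos: [562.4, 131.1, 65.9]
orientation: [[0.0, 1.0, 0.001], [1.0, -0.0, 0.0], [0.0, 0.001, -1.0]]
force: [-3.0, -0.5, 5.1]
opening: 0.003
grip_force: 2.3
t: 5.08
eef_pos: [566.0, 131.1, 65.7]
orientation: [[0.0, 1.0, -0.004], [1.0, -0.0, -0.0], [-0.0, -0.004, -1.0]]
force: [-21.9, -1.5, 18.0]
opening: 0.001
grip_force: 13.5
```

```bash
python3 -m jog '[[0,-0.25,0,0,0,0,-1],[0,-0.1,-0.5,0,0,0,0],[0,0,-0.8,0,0,0,1],[-0.6,0.2,-0.8,0,0,0,1],[-0.6,0.2,-0.8,0,0,0,1],[-0.3,0.1,0,0,0,0,1],[0,0,0,0,0,0,1],[0,0,0,0,0,0,1]]'
python3 - <<'E'
from h import *
s,im=grab("wrist","w2"); print(s["eef_pos"],s["t"])
C=cam("wrist",s)
u=proj(C,(594,130,78)); print(u)
x0,y0=int(u[0])-110,max(0,int(u[1])-80)
print(x0,y0)
cv2.imwrite("pics/w2c.png",cv2.resize(im[y0:y0+160,x0:x0+220],None,fx=3.6,fy=3.6,interpolation=cv2.INTER_CUBIC))
plan((505,-247,200),93,7)
E
```

```text
t: 6.08
eef_pos: [576.0, 41.7, 237.7]
orientation: [[0.0, 1.0, -0.002], [1.0, -0.0, 0.001], [0.001, -0.002, -1.0]]
force: [0.9, 0.8, 0.7]
opening: 1.001
grip_force: 0.0
[576.02742851  41.7111896  237.65489634] 6.075
[333.5 102. ]
223 22
[-0.688, -0.169, 0.09, -0.004, -0.001, -0.106]
[-0.687, -0.174, 0.09, -0.004, -0.001, -0.106]
[-0.685, -0.179, 0.09, -0.004, -0.001, -0.106]
[-0.684, -0.184, 0.09, -0.004, -0.001, -0.106]
[-0.683, -0.19, 0.09, -0.004, -0.001, -0.106]
[-0.681, -0.195, 0.09, -0.004, -0.001, -0.106]
[-0.68, -0.2, 0.09, -0.004, -0.001, -0.106]
```

View pics/w2c.png

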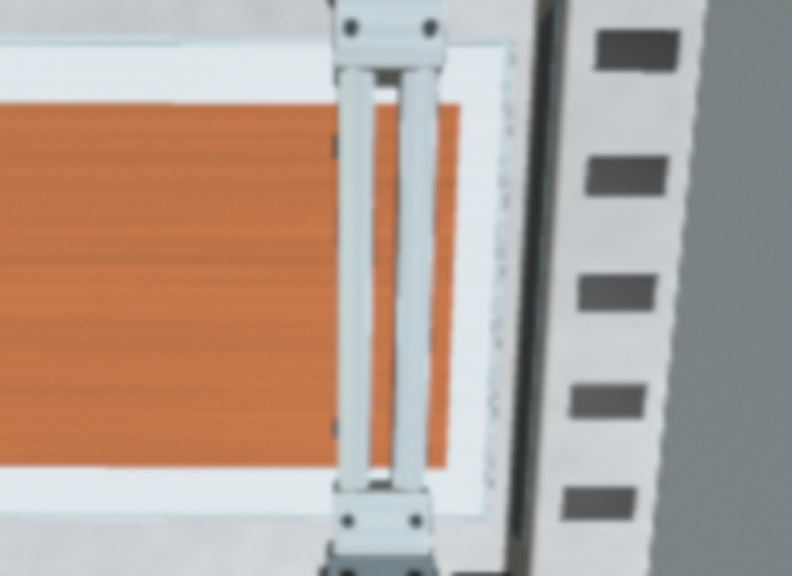

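The crop shows the carriage at home. The slot's ends are at crop y≈68 and y≈490, with its centre line from x≈388 at the top to x≈381 at the bottom.

```bash
python3 - <<'E'
from h import *
s=arm.sense(); C=cam("wrist",s)
f=lambda x,y,z=77: ray(C,(x/3.6+223-.4,y/3.6+22-.4),z)
for u in((388,68),(381,490),(390,27),(381,520),(338,100),(437,100),(338,450),(425,450)): print(u,f(*u))
E
python3 -m jog '[[-0.68,-0.17,0.1,0,0,-0.1,1],[-0.69,-0.17,0.1,0,0,-0.1,1],[-0.68,-0.18,0.1,0,0,-0.1,1],[-0.68,-0.18,0.1,0,0,-0.1,1],[-0.68,-0.19,0.1,0,0,-0.1,1],[-0.68,-0.2,0.1,0,0,-0.1,1],[-0.68,-0.2,0.1,0,0,-0.15,1],[0,0,0,0,0,0,1]]'
python3 - <<'E'
from h import *
s,im=grab("wrist","w3"); print(s["eef_pos"],s["t"])
C=cam("wrist",s)
for nm,lo,hi in(("blue",100,130),("red",0,8)):
    for o in blob(im,lo,hi,(0,0,640,400))[:2]: print(nm,o,ray(C,o[1],88))
E
```

```text
(388, 68) [589.8 186.5  77. ]
(381, 490) [589.7  72.7  77. ]
(390, 27) [590.2 196.1  77. ]
(381, 520) [589.8  63.4  77. ]
(338, 100) [576.3 178.8  77. ]
(437, 100) [603.3 178.8  77. ]
(338, 450) [576.5  84.7  77. ]
(425, 450) [602.7  84.7  77. ]
t: 7.12
eef_pos: [504.2, -247.7, 195.5]
orientation: [[-0.05, 0.999, -0.002], [0.999, 0.05, 0.001], [0.001, -0.002, -1.0]]
force: [0.8, 1.3, -0.8]
opening: 1.001
grip_force: 0.0
[ 504.18033794 -247.73414974  195.50792432] 7.125
blue (np.int32(834), array([317.7, 197.2]), ((318.0, 197.0), (72.0, 12.0), 90.0)) [ 505.9 -245.8   88. ]
blue (np.int32(60), array([368.4, 341.1]), ((367.75, 341.25), (5.656853675842285, 12.020814895629883), 45.0)) [ 572.5 -414.    88. ]
red (np.int32(2558), array([596.5, 305.6]), ((595.6554565429688, 306.0906982421875), (64.13557434082031, 49.595298767089844), 30.256441116333008)) [ 813.6 -352.9   88. ]
red (np.int32(1088), array([251.9, 194.9]), ((252.1106414794922, 195.9365234375), (72.22503662109375, 16.259191513061523), 86.72950744628906)) [ 443.6 -246.7   88. ]
```

View pics/w3.png

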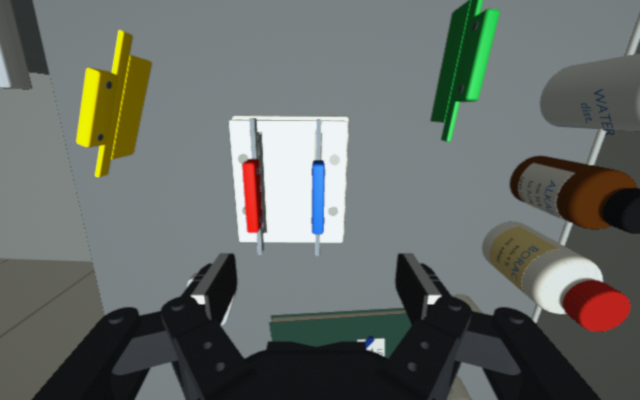

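The close view shows the blue bar at (318,197) and red at (252,195), with the blue bar parallel to the tool. Its position checks against the top view to within 2 mm. Descending with the fingers half open.

```bash
python3 -m jog '[[0.03,0.025,0.2,0,0,0.02,0],[0,0,0.3,0,0,0,0],[0,0,0.5,0,0,0,0],[0,0,0.5,0,0,0,0],[0,0,0.5,0,0,0,0],[0,0,0.25,0,0,0,0],[0,0,0,0,0,0,0]]' && python3 -m jog '[[0,0,0,0,0,0,-1],[0,0,0,0,0,0,-1],[0,0,0,0,0,0,-1],[0,0,0,0,0,0,-1],[0,0,0,0,0,0,-1]]' 60
```

```text
t: 8.05
eef_pos: [506.0, -243.7, 60.7]
orientation: [[-0.051, 0.999, -0.002], [0.999, 0.051, 0.002], [0.002, -0.002, -1.0]]
force: [1.1, -0.1, -0.3]
opening: 0.503
grip_force: 0.0
t: 8.68
eef_pos: [507.0, -245.5, 63.6]
orientation: [[-0.05, 0.999, 0.001], [0.999, 0.05, -0.001], [-0.001, 0.001, -1.0]]
force: [-2.8, 0.7, 6.2]
opening: 0.128
grip_force: 58.9
```

```bash
python3 -m jog '[[0,0,-0.2,0,0,0,-1],[0,0,-0.4,0,0,0,-1],[0,0,-0.5,0,0,0,-1],[0,0,-0.6,0,0,0,-1],[0,0,-0.6,0,0,0,-1],[0,0,-0.3,0,0,0,-1],[0,0,0,0,0,0,-1]]'
python3 - <<'E'
from h import *
s,im=grab("wrist","w4"); print(s["eef_pos"],s["t"])
C=cam("wrist",s)
for o in blob(im,100,130,(200,100,440,300))[:2]: print(o,ray(C,o[1],s["eef_pos"][2]+18.7+10))
S=cam("scene"); s,i2=grab("scene","s4")
p=s["eef_pos"]+[0,0,18.7]; print("scene pred grip",proj(S,p))
for o in blob(i2,100,130,(0,0,640,400))[:4]: print(o[0],o[1])
plan((590,129.6,s["eef_pos"][2]),90,10)
E
```

```text
t: 9.55
eef_pos: [507.2, -245.3, 219.2]
orientation: [[-0.051, 0.999, 0.002], [0.999, 0.051, -0.001], [-0.001, 0.002, -1.0]]
force: [0.5, 0.0, -2.8]
opening: 0.129
grip_force: 58.8
[ 507.23469438 -245.3217061   219.24129178] 9.55
(np.int32(2267), array([315.8, 253.8]), ((316.0, 252.5), (93.0, 26.0), 90.0)) [ 506.5 -228.8  247.9]
(np.int32(27), array([201.2, 291.3]), ((201.5, 291.0), (8.0, 3.0), 90.0)) [ 452.1 -252.   247.9]
scene pred grip [402.5 181.3]
196 [508.5 275.4]
122 [410.9 185.2]
56 [392.7 180.6]
21 [434. 316.]
[0.616, 0.171, -0.001, -0.002, -0.002, 0.072]
[0.617, 0.168, -0.001, -0.002, -0.002, 0.072]
[0.618, 0.165, -0.001, -0.002, -0.002, 0.072]
[0.618, 0.161, -0.001, -0.002, -0.002, 0.072]
[0.619, 0.158, -0.001, -0.002, -0.002, 0.072]
[0.62, 0.155, -0.001, -0.002, -0.002, 0.072]
[0.621, 0.152, -0.001, -0.002, -0.002, 0.072]
[0.621, 0.149, -0.001, -0.002, -0.002, 0.072]
[0.622, 0.146, -0.001, -0.002, -0.002, 0.072]
[0.623, 0.143, -0.002, -0.002, -0.002, 0.072]
```

View pics/w4.png

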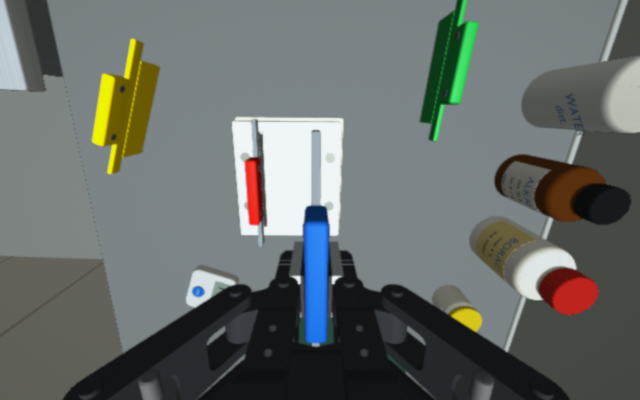

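The wrist view shows the blue bar held between the pads: top face from row ~222 to ~344 at column 316, near end face rows 207–222. Red is untouched in its slot.

```bash
python3 - <<'E'
from h import *
s=arm.sense(); C=cam("wrist",s); z=s["eef_pos"][2]
print(s["eef_pos"],ray(C,(316,222),z+27.4),ray(C,(316,344),z+27.4),ray(C,(316,207),z+1.4))
im=cv2.imread("pics/w4.png"); print([(r,im[r,316].tolist()) for r in list(range(202,230,2))+list(range(336,350,2))])
E
python3 -m jog '[[0.62,0.17,0,0,0,0.07,-1],[0.62,0.17,0,0,0,0.07,-1],[0.62,0.17,0,0,0,0.07,-1],[0.62,0.16,0,0,0,0.07,-1],[0.62,0.16,0,0,0,0.07,-1],[0.62,0.16,0,0,0,0.07,-1],[0.62,0.15,0,0,0,0.07,-1],[0.62,0.15,0,0,0,0.07,-1]]' && python3 -m jog '[[0.62,0.15,0,0,0,0.07,-1],[0.62,0.14,0,0,0,0.07,-1],[0,0,0,0,0,0,-1],[0,0,0,0,0,0,-1]]'
```

```text
[ 506.34997521 -244.60968302  216.75576573] [ 505.  -212.9  244.2] [ 508.6 -282.1  244.2] [ 505.1 -214.8  218.2]
[(202, [185, 176, 160]), (204, [172, 160, 145]), (206, [92, 61, 42]), (208, [79, 38, 10]), (210, [78, 36, 7]), (212, [80, 38, 12]), (214, [80, 38, 9]), (216, [81, 39, 11]), (218, [82, 39, 11]), (220, [100, 48, 13]), (222, [172, 81, 23]), (224, [220, 108, 33]), (226, [237, 126, 43]), (228, [243, 134, 47]), (336, [236, 118, 30]), (338, [236, 119, 30]), (340, [235, 117, 30]), (342, [214, 121, 73]), (344, [181, 167, 150]), (346, [130, 123, 111]), (348, [25, 22, 20])]
t: 10.65
eef_pos: [573.4, 56.6, 216.1]
orientation: [[-0.011, 1.0, -0.003], [1.0, 0.011, 0.0], [0.0, -0.003, -1.0]]
force: [-0.0, -0.4, -1.7]
opening: 0.128
grip_force: 58.7
t: 11.15
eef_pos: [590.1, 129.5, 216.6]
orientation: [[-0.002, 1.0, -0.002], [1.0, 0.002, -0.0], [-0.0, -0.002, -1.0]]
force: [-0.1, -1.0, -2.5]
opening: 0.129
grip_force: 58.8
```

```bash
python3 -m jog '[[0.04,0,0.3,0,0,-0.03,-1],[0,0,0.4,0,0,0,-1],[0,0,0.4,0,0,0,-1],[0,0,0.15,0,0,0,-1],[0,0,0,0,0,0,-1],[0,0,0,0,0,0,-1]]'
python3 - <<'E'
from h import *
s,im=grab("wrist","w5"); print(s["eef_pos"],s["t"])
C=cam("wrist",s)
print(proj(C,(590,187,77)),proj(C,(590,130+73,s["eef_pos"][2]+1)))
a=cv2.resize(im[20:240,220:420],None,fx=2.7,fy=2.7,interpolation=cv2.INTER_CUBIC)
s,i2=grab("scene","s5"); S=cam("scene"); u=proj(S,(590,130,90)).astype(int); print(u)
b=cv2.resize(i2[u[1]-50:u[1]+50,u[0]-42:u[0]+42],(250,297),interpolation=cv2.INTER_CUBIC)
o=np.zeros((594,790,3),np.uint8); o[:,:540]=a[:594]; o[:297,540:]=b; cv2.imwrite("pics/m5.png",o)
E
```

```text
t: 11.9
eef_pos: [591.3, 132.0, 144.1]
orientation: [[-0.004, 1.0, 0.001], [1.0, 0.004, 0.0], [0.0, 0.001, -1.0]]
force: [-0.1, -0.7, -1.4]
opening: 0.129
grip_force: 58.8
[591.27876185 131.95277761 144.06330952] 11.9
[314.  145.1] [313.4 128.3]
[298 164]
```

View pics/m5.png

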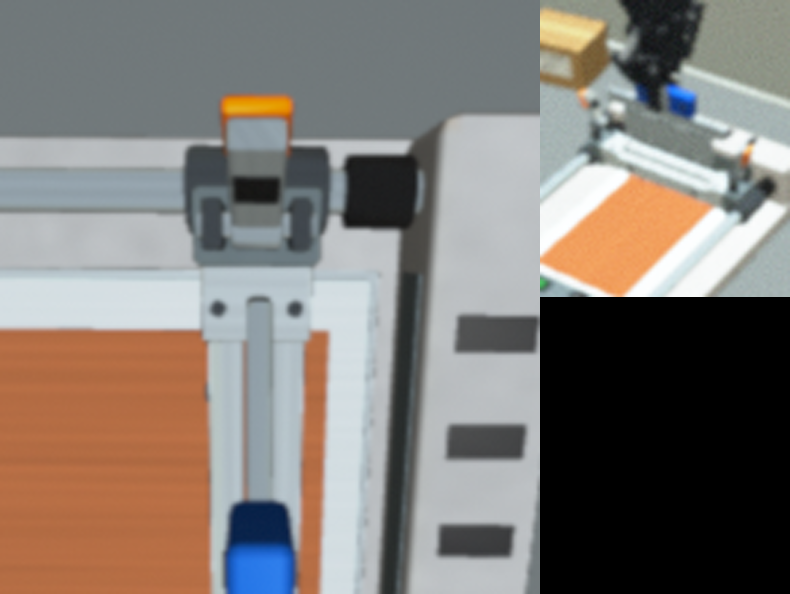

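The wrist view shows the ear tip at crop (259,298), the end block at x 202–311 with its inner edge at row 340, and the blade in line with the slot. The scene crop shows the blade hanging above the slot.

Run:
```python
from h import *
s=arm.sense(); C=cam("wrist",s); z=s["eef_pos"][2]; print(s["eef_pos"])
f=lambda x,y,z: ray(C,(x/2.7+220-.3,y/2.7+20-.3),z)
print("ear",f(259,298,z+1.4),f(260,470,z+1.4),"slot",f(256.5,340,77),f(255.5,400,77),f(254,480,77), f(256.5,268,77))
```

```text
[591.38003603 132.052707   144.20091502]
ear [591.2 202.3 145.6] [591.5 169.4 145.6] slot [590.6 186.7  77. ] [590.4 169.8  77. ] [590. 146.  77.] [590.6 205.8  77. ]
```

```bash
python3 -m jog '[[0.005,-0.015,0.15,0,0,0.05,-1],[0,0,0.2,0,0,0,-1],[0,0,0.15,0,0,0,-1],[0,0,0,0,0,0,-1]]' && python3 -m jog '[[0,0,0.12,0,0,0,-1],[0,0,0.1,0,0,0,-1],[0,0,0.05,0,0,0,-1],[0,0,0,0,0,0,-1]]'
```

```text
t: 12.5
eef_pos: [589.3, 132.4, 111.8]
orientation: [[-0.0, 1.0, -0.001], [1.0, 0.0, 0.0], [0.0, -0.001, -1.0]]
force: [0.5, 0.9, -1.2]
opening: 0.13
grip_force: 58.8
t: 13.0
eef_pos: [589.6, 132.4, 96.6]
orientation: [[-0.0, 1.0, -0.0], [1.0, 0.0, 0.0], [0.0, -0.0, -1.0]]
force: [-0.6, -0.0, -2.4]
opening: 0.128
grip_force: 58.8
```

Going in freely. Continuing to the seat.

```bash
python3 -m jog '[[0,0,0.04,0,0,0,-1],[0,0,0.04,0,0,0,-1],[0,0,0,0,0,0,-1]]' && python3 -m jog '[[0,0,0.03,0,0,0,-1],[0,0,0.03,0,0,0,-1],[0,0,0,0,0,0,-1]]'
```

```text
t: 13.38
eef_pos: [589.7, 132.4, 91.9]
orientation: [[-0.0, 1.0, -0.0], [1.0, 0.0, 0.0], [0.0, -0.0, -1.0]]
force: [-0.1, -0.6, -1.5]
opening: 0.124
grip_force: 58.8
t: 13.75
eef_pos: [590.3, 132.5, 91.5]
orientation: [[-0.001, 1.0, 0.002], [1.0, 0.001, -0.0], [-0.0, 0.002, -1.0]]
force: [-9.1, -0.1, 18.6]
opening: 0.136
grip_force: 62.1
```

Seated: it met the seat at the expected height with 18.6 N. Release, lift, and go outside the left clamp.

```bash
python3 -m jog '[[0,0,0,0,0,0,0],[0,0,0,0,0,0,0],[0,0,-0.1,0,0,0,0],[0,0,-0.4,0,0,0,0],[0,0,-0.8,0,0,0,0],[0,0,-0.5,0,0,0,-1],[0,0,0,0,0,0,-1]]'
python3 - <<'E'
from h import *
s,im=grab("wrist","w6"); print(s["eef_pos"],s["t"])
C=cam("wrist",s)
for o in blob(im,100,130,(200,60,440,400))[:2]: print(o,ray(C,o[1],119))
print(proj(C,(590,130,119)))
a=cv2.resize(im[40:390,180:460],None,fx=1.7,fy=1.7,interpolation=cv2.INTER_CUBIC); cv2.imwrite("pics/m6.png",a)
E
```

```text
t: 14.62
eef_pos: [591.4, 132.4, 199.8]
orientation: [[-0.0, 1.0, 0.005], [1.0, 0.0, 0.0], [0.0, 0.005, -1.0]]
force: [0.3, 0.7, -0.7]
opening: 0.079
grip_force: 0.0
[591.43160107 132.40829568 199.77451482] 14.625
(np.int32(1024), array([313.9, 207.1]), ((313.5, 207.5), (79.0, 13.0), 90.0)) [590.4 133.5 119. ]
[313.4 211. ]
```

View pics/m6.png

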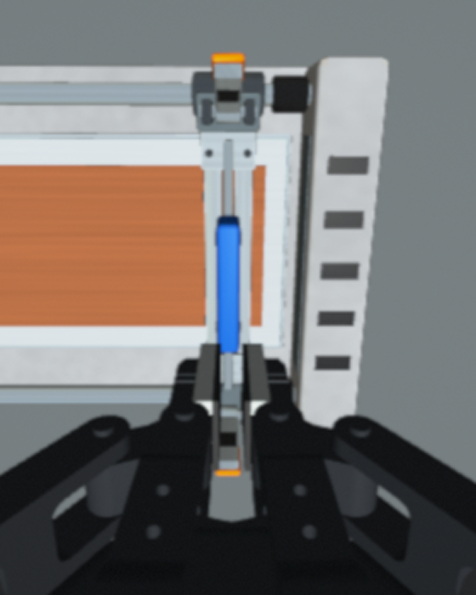

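The picture shows the blade in the slot with its grip at crop (228,285). Both clamps are still open, with pads at (228,58) and (228,473). Next, the left clamp.

```bash
python3 -m jog '[[0.6,-0.02,0,0,0,0,-1],[0.8,0,0,0,0,0,-1],[0.7,0,0,0,0,0,-1],[0.2,0,0.3,0,0,0,-1],[0,0,0.6,0,0,0,-1],[0,0,0.5,0,0,0,-1],[0,0,0,0,0,0,-1]]' && python3 -m jog '[[-0.2,0,0,0,0,0,-1],[-0.2,0,0,0,0,0,-1],[-0.2,0,0,0,0,0,-1],[-0.2,0,0,0,0,0,-1],[-0.2,0,0,0,0,0,-1],[-0.2,0,0,0,0,0,-1],[0,0,0,0,0,0,-1]]'
```

```text
t: 15.55
eef_pos: [586.0, 269.2, 108.0]
orientation: [[0.0, 1.0, -0.007], [1.0, -0.0, -0.002], [-0.002, -0.007, -1.0]]
force: [0.1, 0.6, 0.1]
opening: 0.001
grip_force: 0.0
t: 16.42
eef_pos: [588.6, 197.2, 112.4]
orientation: [[0.001, 1.0, -0.0], [1.0, -0.001, -0.001], [-0.001, -0.0, -1.0]]
force: [0.4, -0.3, 0.1]
opening: -0.001
grip_force: 0.0
```

```bash
python3 -m jog '[[-0.16,0,0,0,0,0,-1],[0,0,0.05,0,0,0,-1],[0,0,0.05,0,0,0,-1],[0,0,0,0,0,0,-1]]' && python3 -m jog '[[0,0,0.04,0,0,0,-1],[0,0,0.03,0,0,0,-1],[0,0,0,0,0,0,-1]]'
```

```text
t: 16.92
eef_pos: [588.4, 189.0, 106.0]
orientation: [[-0.001, 1.0, -0.001], [1.0, 0.001, 0.0], [0.0, -0.001, -1.0]]
force: [0.3, -0.1, -0.8]
opening: 0.004
grip_force: 0.0
t: 17.3
eef_pos: [588.8, 189.0, 104.0]
orientation: [[-0.001, 1.0, 0.001], [1.0, 0.001, -0.0], [-0.0, 0.001, -1.0]]
force: [-5.9, -2.4, 14.3]
opening: -0.001
grip_force: 6.6
```

```bash
python3 -m jog '[[0,0,-0.3,0,0,0,-1],[0,0,-0.6,0,0,0,-1],[-0.5,0,-0.6,0,0,0,-1],[-0.9,0,0,0,0,0,-1],[-0.9,0,0,0,0,0,-1],[-0.7,0,0,0,0,0,-1],[-0.32,0,0,0,0,0,-1],[0,0,0,0,0,0,-1]]' && python3 -m jog '[[0,0,0.4,0,0,0,-1],[0,0,0.6,0,0,0,-1],[0,0,0.4,0,0,0,-1],[0,0,0,0,0,0,-1]]'
```

```text
t: 18.3
eef_pos: [588.8, -11.1, 192.7]
orientation: [[0.001, 1.0, 0.0], [1.0, -0.001, 0.0], [0.0, 0.0, -1.0]]
force: [0.1, 1.2, -1.4]
opening: 0.003
grip_force: 0.0
t: 18.8
eef_pos: [587.3, -8.6, 106.5]
orientation: [[-0.002, 1.0, -0.003], [1.0, 0.002, 0.001], [0.001, -0.003, -1.0]]
force: [-0.6, -0.6, 1.3]
opening: -0.002
grip_force: 0.0
```

Run:
```python
from h import *
s,im=grab("wrist","w7"); print(s["eef_pos"],s["t"]); C=cam("wrist",s)
for o in blob(im,5,22,(0,0,640,400),150,120)[:6]: print(o[0],o[1],o[2][1],ray(C,o[1],104.5))
print(proj(C,(590,188,104.5)))
```

```text
[587.33411683  -8.56488611 106.50306671] 18.8
22622 [188.7  51.3] (105.0, 226.0) [527.7  97.1 104.5]
767 [349.9  51.3] (7.535046100616455, 106.24303436279297) [603.2  97.3 104.5]
246 [320.8 208.2] (30.08795928955078, 9.922245025634766) [590.2  19.4 104.5]
[ 323.9 -225.7]
```

```bash
python3 -m jog '[[0.1,0.03,-0.1,0,0,0,-1],[0.2,0,0,0,0,0,-1],[0.2,0,0,0,0,0,-1],[0.2,0,0,0,0,0,-1],[0.2,0,0,0,0,0,-1],[0.2,0,0,0,0,0,-1],[0.2,0,0,0,0,0,-1],[0,0,0,0,0,0,-1]]' && python3 -m jog '[[0.05,0,0.05,0,0,0,-1],[0,0,0.05,0,0,0,-1],[0,0,0.03,0,0,0,-1],[0,0,0,0,0,0,-1]]'
```

```text
t: 19.85
eef_pos: [590.3, 68.8, 114.1]
orientation: [[-0.002, 1.0, -0.0], [1.0, 0.002, 0.001], [0.001, -0.0, -1.0]]
force: [0.4, -0.6, 0.9]
opening: 0.001
grip_force: 0.0
t: 20.35
eef_pos: [590.3, 70.4, 106.2]
orientation: [[0.0, 1.0, -0.0], [1.0, -0.0, 0.0], [0.0, -0.0, -1.0]]
force: [-0.3, 0.8, -0.5]
opening: -0.002
grip_force: 0.0
```

```bash
python3 -m jog '[[0,0,0.04,0,0,0,-1],[0,0,0.035,0,0,0,-1],[0,0,0,0,0,0,-1]]'
```

```text
t: 20.72
eef_pos: [590.8, 70.6, 104.0]
orientation: [[-0.0, 1.0, 0.001], [1.0, 0.0, -0.0], [-0.0, 0.001, -1.0]]
force: [-5.8, 1.0, 15.0]
opening: -0.003
grip_force: 7.5
```

Both clamps met their stops at 104 mm, the shut-pad height, with about 15 N. Lift and check numerically.

```bash
python3 -m jog '[[0,0,-0.4,0,0,0,-1],[0,0,-0.8,0,0,0,-1],[-0.6,-0.12,-0.8,0,0,0,-1],[-0.9,-0.12,-0.6,0,0,0,-1],[-0.5,0,0,0,0,0,-1],[0,0,0,0,0,0,-1],[0,0,0,0,0,0,-1]]'
python3 - <<'E'
from h import *
s,im=grab("wrist","w8"); print(s["eef_pos"],s["t"],s["force"]); C=cam("wrist",s)
for o in blob(im,5,22,(0,0,640,400),150,100)[:8]: print("or",o[0],o[1],o[2][1],ray(C,o[1],104.5))
for o in blob(im,100,130,(200,0,440,300))[:2]: print("bl",o,ray(C,o[1],119))
print(*(proj(C,(590,y,z)) for y,z in((187.6,104.5),(71.6,104.5),(130,119))))
t,i2=grab("top","t8"); T=cam("top")
for o in blob(i2,0,8,(370,180,430,235))[:1]: print("red",o[1])
for o in blob(i2,100,130,(215,140,310,230))[:1]: print("blue",o[1],ray(T,o[1],119))
E
```

```text
t: 21.6
eef_pos: [576.2, -46.7, 256.0]
orientation: [[-0.0, 1.0, -0.001], [1.0, 0.0, 0.001], [0.001, -0.001, -1.0]]
force: [-0.5, -0.6, 0.1]
opening: -0.0
grip_force: 0.0
[576.24809605 -46.69042203 256.00601419] 21.6 [-0.50502537 -0.59169947  0.06557696]
or 9510 [250.1  36. ] (131.99996948242188, 72.99998474121094) [514.6  99.5 104.5]
or 228 [345.5  34.1] (3.240936279296875, 73.057373046875) [604.  101.1 104.5]
or 30 [330.6  63.4] (11.0, 12.0) [590.5  76.3 104.5]
bl (np.int32(556), array([331.3,  20.7]), ((331.5, 21.5), (43.0, 13.0), 90.0)) [589.8 108.1 119. ]
[332.3 -83.3] [330.   68.8] [332.  -9.]
red [400.9 217. ]
blue [256.3 164.2] [587.8 149.  119. ]
```

```bash
python3 -m jog '[[0.9,0,-0.3,0,0,0,-1],[0.5,0,-0.3,0,0,0,-1],[0,0,0,0,0,0,-1],[0,0,0,0,0,0,-1]]'
python3 - <<'E'
from h import *
s,im=grab("wrist","w9"); print(s["eef_pos"]); C=cam("wrist",s)
print(*(proj(C,(590,y,z)) for y,z in((187.6,104.5),(71.6,104.5),(130,119),(225,130),(35,130))))
h=cv2.cvtColor(im,cv2.COLOR_BGR2HSV); m=cv2.inRange(h,(5,170,120),(20,255,255)); m[:,:int(proj(C,(581,130,104))[0])]=0; m[:,int(proj(C,(599,130,104))[0]):]=0
ys,xs=np.nonzero(m); print({int(r):(int((ys==r).sum()),int(xs[ys==r].min()),int(xs[ys==r].max())) for r in np.unique(ys)})
for o in blob(im,100,130,(200,0,440,300))[:2]: print("bl",o,ray(C,o[1],119))
E
```

```text
t: 22.2
eef_pos: [576.3, 37.2, 291.8]
orientation: [[-0.001, 1.0, -0.001], [1.0, 0.001, -0.0], [-0.0, -0.001, -1.0]]
force: [0.4, -0.6, 0.5]
opening: -0.002
grip_force: 0.0
[576.27688594  37.20399722 291.84832086]
[329.1  40.2] [327.4 151. ] [328.8  97.8] [331.  -12.2] [327.8 186.4]
{32: (3, 326, 333), 37: (1, 335, 335), 39: (1, 335, 335), 40: (1, 335, 335), 49: (2, 324, 334), 50: (1, 326, 326), 144: (2, 324, 325)}
bl (np.int32(715), array([328.8,  96.3]), ((329.0, 97.0), (68.0, 10.0), 90.0)) [590.  131.5 119. ]
```

Run:
```python
from h import *
im=cv2.imread("pics/w9.png"); h=cv2.cvtColor(im,cv2.COLOR_BGR2HSV)
for c in(329,328):
  print([(r,h[r,c].tolist()) for r in list(range(4,60,3))+list(range(138,195,3))])
print("beam row 70",[(c,int(im[70,c].mean())) for c in range(306,352,2)])
C=cam("wrist",arm.sense()); print(proj(C,(576,158,77)),proj(C,(604,158,77)))
```

```text
[(4, [101, 35, 115]), (7, [102, 34, 193]), (10, [102, 35, 191]), (13, [100, 31, 189]), (16, [102, 35, 192]), (19, [101, 33, 191]), (22, [102, 35, 192]), (25, [102, 35, 192]), (28, [102, 35, 192]), (31, [14, 87, 213]), (34, [25, 206, 245]), (37, [25, 200, 245]), (40, [26, 195, 245]), (43, [26, 192, 245]), (46, [26, 187, 245]), (49, [22, 200, 241]), (52, [100, 31, 188]), (55, [101, 33, 194]), (58, [100, 33, 194]), (138, [99, 28, 179]), (141, [99, 28, 176]), (144, [21, 171, 239]), (147, [28, 170, 246]), (150, [27, 171, 246]), (153, [27, 173, 246]), (156, [27, 177, 246]), (159, [13, 21, 195]), (162, [102, 35, 196]), (165, [101, 35, 196]), (168, [102, 34, 196]), (171, [100, 34, 195]), (174, [102, 35, 199]), (177, [102, 35, 190]), (180, [105, 39, 91]), (183, [100, 21, 107]), (186, [98, 21, 144]), (189, [95, 20, 143]), (192, [98, 21, 143])]
[(4, [102, 38, 115]), (7, [102, 35, 192]), (10, [102, 33, 191]), (13, [100, 32, 189]), (16, [102, 35, 190]), (19, [101, 34, 189]), (22, [100, 35, 189]), (25, [102, 35, 190]), (28, [101, 34, 189]), (31, [15, 89, 212]), (34, [25, 205, 245]), (37, [25, 200,
[... 209 characters left out ...]
144, [21, 169, 239]), (147, [28, 171, 246]), (150, [27, 173, 246]), (153, [27, 175, 246]), (156, [27, 178, 246]), (159, [15, 21, 195]), (162, [102, 35, 197]), (165, [101, 35, 196]), (168, [102, 34, 196]), (171, [101, 33, 195]), (174, [102, 33, 198]), (177, [101, 34, 190]), (180, [103, 40, 89]), (183, [97, 21, 107]), (186, [98, 20, 143]), (189, [95, 20, 143]), (192, [95, 20, 143])]
beam row 70 [(306, 135), (308, 135), (310, 136), (312, 136), (314, 137), (316, 180), (318, 215), (320, 214), (322, 196), (324, 119), (326, 148), (328, 155), (330, 155), (332, 154), (334, 146), (336, 196), (338, 204), (340, 137), (342, 136), (344, 160), (346, 232), (348, 237), (350, 237)]
[315.9  73.8] [339.6  73.8]
```

Both pads sit within a pixel of the predicted shut positions. The beams are still at the start-stop position of x≈590, and the red blade hasn't moved.

```bash
python3 -c "
from rig import arm; print(arm.close_job())"
```

```text
the job is handed in; nothing more can be done
None
```

I handed the job in at about 22 s: the blue blade is fully home in the carriage slot, both clamps are shut over its ears, the carriage is at its start stop and the red blade is untouched in the rack. I checked this from contact forces and camera measurements; the hand-in returned no verdict.

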